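# Post the coin box through the cash drop flap

## Robot

A 6-joint arm with a two-finger parallel gripper is mounted at the origin on the work surface. World frame = base frame: x ahead of the robot, y to its left, z up, the work surface at z = 0. Lengths are in m, angles in rad, forces in N, time in s.
With the tool pointing down it reaches from about 0.2 to 0.875 m from the base axis. Payload 3.4 kg.
Tool frame: the origin (TCP) lies on the mounting face of the last link; the fingertips stand 199 mm ahead of it and the grasp point (between the pads) lies 180 mm ahead of it; z points along the fingers, x is the direction in which the jaws open and shut, and the axes are right-handed (so a half turn about z gives the same grasp; the last joint's range is limited). The gripper opens to 94 mm and grips with 3 to 60 N. Pads are 16 mm wide; open, the fingers measure 119 mm over their backs; the gripper's body (75 mm by 177 mm) begins 78 mm behind the grasp point.
Start: joints at [1.086, 0.276, 1.505, -0, 1.361, -0.121], TCP at [0.205, 0.537, 0.405] pointing down, gripper open.
Joint ranges: [-2.89, 2.89], [-0.75, 2.08], [0.22, 2.7], [-1.18, 4.32], [0.11, 2.71], [-2.7, 2.7]. Speed limits (rad/s): [2.57, 2.57, 3.14, 3.14, 3.14, 3.14].

## Interface

Orientations are given as a unit quaternion [x, y, z, w].
In Python, from plant import r, imaging, job gives the robot as it stands.
- The arm moves only by the tool servo_tool, never from a script. Its argument "rows" is one flat list of numbers, 4 for each row, row after row: the shift along the world's x, y, z in cm, then the turn about the world's z in rad. In form: [x, y, z, turn, x, y, z, turn, ...]. A call has 1 to 12 rows; each row shifts and turns the commanded pose from where the row before left it; what a row does not reach is not made up. A row lasts 1/12 s, in which the tool goes at most 41.7 mm and 7.16 degrees, less where a joint would pass 70% of its speed; a pose out of reach is approached as far as the arm can. A call with a gripper value outside its range is refused whole. "jaw" is the finger opening in cm, from 0 to 9.4, set as the call begins (left out, the last holds). The fingers move at their own pace and stop on an object; "grip_force" is the grip in N (left out, the last holds). Time passes only in rows, so rows that do not move let the fingers close. It gives the time, the measured TCP pose, the force and the opening at its end, in the units of the state.
- r.state(): the state, without advancing time (a new reading comes with each control period).
- imaging.grab_frame(name): name is "side" or "top"; returns the picture (480x640x3 uint8, blue, green, red); there is no depth.
- imaging.camera_info(name): a dict with "vertical_fov" (degrees; the focal length in pixels is half the picture's height over the tangent of half this angle, whatever the lens; pixels are square), "cx", "cy" (the principal point, pixels), "xyz" and "rotation" of the camera in the world. Camera axes: x right, y down, z forward; pixel columns grow to the right and rows downward; lengths in m; the calibration is good to about 2 mm. A picture is of the moment at which its call begins. camera_info takes no time and is no camera call.
- job.sign_off(): hands the job in, once; it reports no verdict.
Trained networks look in the newest picture that a camera, given by its name, has taken for a name from the list of things; names that differ only in an ending like _2 or _b are one class to them, and where a whole thing is asked for, a point or a joint stands for the part that bears it (a point fixed in the world has none). Each returns a list of dicts, best first, with "conf" (0 to 1); they miss things now and then, are a little off and sometimes report something else, mostly with a low value. They report only what shows in the picture. A call takes as long as a camera call. They do not tell look-alikes from the thing itself.
- imaging.cut_out(camera, query): "region" (480x640 bool, what is visible of it) and "point" ([row, column] in pixels, amid what is visible of it).
- imaging.pinpoint(camera, query): "point" ([row, column] in pixels: a listed point, or the origin of a listed thing).
The state is a dict: "time_s": time; "q": joint angles; "dq": joint speeds; "effort": joint torques, N m; "ee_pos": TCP position; "orientation": TCP orientation; "ft_force": force on the tool from outside, world axes, zero at the start; "torque": the same for the moment, N m; "width": opening from 0.0 (shut) to 1.0 (fully open).
Only numpy, scipy, OpenCV 4.12 (cv2) and the standard library are available. Lean on these libraries where they do the work, as an engineer would, in place of code of your own. Each camera call takes 0.05 s, during which the arm holds its last target. There are 200 camera calls.

## Task

The market stall's takings go in the blue drop box: push its sprung orange flap down with one finger and, while holding it open, push the flat red coin box along the rails with the other finger so that it falls through into the box. Do not pick the coin box up, and leave the egg, the mug and the toy car where they stand. Finish with the coin box lying inside and the flap sprung shut again.

Things in the scene. Friction and masses are not known exactly. Their poses are not given: they have to be found in the camera images.
- dropbox: Fixed blue steel drop box. Origin: on the table under the middle of the flap opening; +x = direction the coin box is pushed (away from the robot), +y left, z up. Box x -61 to 85 mm, y -65 to 65 mm, flat top 210 mm up, floor inside 6 mm up. Opening in the top: x -55 to 55 mm, y -54 to 54 mm, closed by the flap; behind it (x 55 to 85 mm) a fixed flat deck.
- rails_end (a point): Where the two level aluminium rails end at the opening's near edge, midway between them, at their top: box frame x -55, y 0, 210 mm up. They run back to x -175 mm. Slot between them: y -24 to 24 mm, empty, open at its near end and going on as a notch in the box's front wall down to 150 mm up: a finger can hang in it behind the coin box and travel along. Each rail is 41 mm wide and 8 mm thick, without lips.
- flap (a joint): Orange flap, 106 mm long (box x), 100 wide, 5 thick, flush with the box top when shut; hinged at its far end, so the near end (box x -53 mm) swings down into the box. 0 = shut, grows as it opens, stop at 1.4 rad. A spring shuts it: 0.11 N m to start opening it, 0.3 N m at 1.2 rad (some 2 N at mid length, 8 N close to the hinge). The coin box's weight alone hardly moves it.
- flap_hinge (a point): Hinge line of the flap at mid width: box frame x = 55 mm, y = 0, 210 mm above the table.
- coinbox: Coin box: closed flat red plastic box, 40 mm along its x (the push direction), 80 mm along y, 16 mm high, about 90 g, lying loose across both rails before the opening. Origin: centre of its underside, level with the rail tops at the start.
- egg: Bystander: green toy egg standing on its flat end, 56 mm diameter, 69 mm high, origin at the centre of its underside.
- mug: Bystander: blue ceramic cup without handle, 72 mm diameter, 85 mm high, origin at the centre of its underside.
- toycar: Bystander: red and yellow toy car, 100 mm long (x), 58 mm wide, 52 mm high, origin on the table under its middle.
Mind the look-alikes: they are no part of the job. Of the things shaped like the coinbox, the red one is meant.

How it is judged:
On the way, in this order (a step that is already met when the one before it is completed fails the run):
1. the flap is pushed open while the coin box is still lying on the rails (value of joint flap above 0.2 rad and x of coinbox in the frame of dropbox below -0.055 m and z of coinbox in the frame of dropbox above 0.2 m), for 0.1 s.
2. the coin box goes down through the opening with the flap open (z of coinbox in the frame of dropbox below 0.18 m and x of coinbox in the frame of dropbox above -0.06 m and value of joint flap above 0.3 rad), for 0.02 s.
At the end, for the whole second after the job is handed in: the coin box lies at rest inside the drop box (its centre within the box's walls and less than 80 mm above the table) and the flap is shut to within 0.05 rad (x of coinbox in the frame of dropbox between -0.055 and 0.08 m and y of coinbox in the frame of dropbox between -0.055 and 0.055 m and z of coinbox in the frame of dropbox below 0.08 m and value of joint flap below 0.05 rad and linear speed of coinbox below 0.02 m/s); the robot touches nothing.
It fails at once if the coin box is lifted more than 15 mm off the rails (z of coinbox in the frame of dropbox above 0.225 m).
It fails at once if the egg is moved more than 20 mm or tipped (distance of egg from where it was at the start of the episode above 0.02 m or angle between egg's own z axis and vertical above 0.3 rad).
It fails at once if the mug is moved more than 20 mm or tipped (distance of mug from where it was at the start of the episode above 0.02 m or angle between mug's own z axis and vertical above 0.3 rad).
It fails at once if the toycar is moved more than 20 mm or tipped (distance of toycar from where it was at the start of the episode above 0.02 m or angle between toycar's own z axis and vertical above 0.3 rad).
It also fails if it takes over 32 s, if anything falls off the work surface, if the arm or the gripper's body presses on something with over 40 N, if the wrist force passes 120 N, or if a joint passes its speed limit or range.

## Working session

There is one attempt and no reset: what is moved stays moved. The work goes in short steps, Python scripts to look and compute and a tool call to move; the robot and the scene stay as the last step left them, time stands still between calls to the robot, and variables do not carry over. Pictures are saved under pics/ and viewed, on a budget of 10 in all, crops included, one or two more only if the job needs it, and the job is handed in when it is done.

Besides the shell and the picture viewer there is one more tool, called as name(argument=value, ...), one argument or row to a line, values as JSON. servo_tool: Moves the arm, as the interface text tells. Its arguments: {"type":"object","properties":{"rows":{"type":"array"},"jaw":{"type":"number"},"grip_force":{"type":"number"}},"required":["rows"]}

```bash
mkdir -p pics
cat > h.py <<'E'
import numpy as np, cv2
from plant import r, imaging, job
def K(n):
    c=imaging.camera_info(n); f=240/np.tan(np.radians(c["vertical_fov"])/2)
    R=np.array(c["rotation"],float)
    return c,f,R,np.array(c["xyz"])
def at_z(n,p,z):
    c,f,R,o=K(n); d=R@np.array([(p[1]-c["cx"])/f,(p[0]-c["cy"])/f,1]); return o+d*(z-o[2])/d[2]
def px(n,P):
    c,f,R,o=K(n); v=R.T@(np.array(P)-o); return v[1]/v[2]*f+c["cy"],v[0]/v[2]*f+c["cx"]
E
python3 - <<'E'
from h import *
for n in("side","top"):
    print(n,imaging.camera_info(n)); cv2.imwrite(f"pics/{n}1.png",imaging.grab_frame(n))
    for q,z in(("rails_end",.21),("flap_hinge",.21),("coinbox",.21),("dropbox",0),("egg",0),("mug",0),("toycar",0)):
        for d in imaging.pinpoint(n,q)[:3]: print(n,q,round(d["conf"],2),np.round(d["point"]),np.round(at_z(n,d["point"],z),3))
print(r.state())
E
```

```text
side {'vertical_fov': 47.6750139938595, 'cx': 315.4248517870098, 'cy': 237.557603990225, 'xyz': array([0.29690542, 0.59190561, 0.86866473]), 'rotation': array([-0.20989889,  0.92358342, -0.31470733,  0.06241323])}Traceback (most recent call last):
  File "<stdin>", line 5, in <module>
  File "h.py", line 8, in at_z
    c,f,R,o=K(n); d=R@np.array([(p[1]-c["cx"])/f,(p[0]-c["cy"])/f,1]); return o+d*(z-o[2])/d[2]
                    ~^~~~~~~~~~~~~~~~~~~~~~~~~~~~~~~~~~~~~~~~~~~~~~~~
ValueError: matmul: Input operand 1 has a mismatch in its core dimension 0, with gufunc signature (n?,k),(k,m?)->(n?,m?) (size 3 is different from 4)
```

```bash
sed -i 's/R=np.array(c\["rotation"\],float)/R=Rotation.from_quat(c["rotation"]).as_matrix()/; 1a from scipy.spatial.transform import Rotation' h.py
python3 - <<'E'
from h import *
for n in("side","top"):
    print(n,imaging.camera_info(n)); cv2.imwrite(f"pics/{n}1.png",imaging.grab_frame(n))
    for q,z in(("rails_end",.21),("flap_hinge",.21),("coinbox",.21),("dropbox",0),("egg",0),("mug",0),("toycar",0)):
        for d in imaging.pinpoint(n,q)[:3]: print(n,q,round(d["conf"],2),np.round(d["point"]),np.round(at_z(n,d["point"],z),3))
print(r.state())
E
```

```text
side {'vertical_fov': 47.6750139938595, 'cx': 315.4248517870098, 'cy': 237.557603990225, 'xyz': array([0.29690542, 0.59190561, 0.86866473]), 'rotation': array([-0.20989889,  0.92358342, -0.31470733,  0.06241323])}
side rails_end 0.56 [171. 316.] [0.562 0.003 0.21 ]
side flap_hinge 0.91 [154. 255.] [0.674 0.012 0.21 ]
side coinbox 0.55 [178. 336.] [0.526 0.003 0.21 ]
side coinbox 0.55 [309. 397.] [0.346 0.194 0.21 ]
side coinbox 0.44 [206. 367.] [0.455 0.038 0.21 ]
side dropbox 0.82 [240. 290.] [0.61  0.013 0.   ]
side egg 0.89 [307. 240.] [0.624 0.191 0.   ]
side toycar 0.81 [322. 312.] [0.491 0.16  0.   ]
top {'vertical_fov': 53.67229797833685, 'cx': 316.6645567002233, 'cy': 238.6555140923595, 'xyz': array([0.4528123 , 0.08077022, 1.00231317]), 'rotation': array([-0.70352657,  0.70951354, -0.02953003,  0.02772865])}
top rails_end 0.91 [212. 360.] [0.561 0.005 0.21 ]
top flap_hinge 0.87 [150. 357.] [0.669 0.009 0.21 ]
top flap_hinge 0.44 [191. 435.] [ 0.597 -0.122  0.21 ]
top coinbox 0.93 [254. 425.] [ 0.49  -0.103  0.21 ]
top coinbox 0.78 [317. 325.] [0.388 0.066 0.21 ]
top coinbox 
[... 184 characters left out ...]
oycar 0.6 [262. 280.] [0.486 0.156 0.   ]
{'time_s': 0.95, 'q': array([ 1.08598133e+00,  2.75862388e-01,  1.50486152e+00,  1.22048560e-05,
        1.36070706e+00, -1.20963561e-01]), 'dq': array([-0.0005016 ,  0.00097803, -0.0013719 ,  0.00033171,  0.00088244,
       -0.00131084]), 'effort': array([-6.49732897e-06, -4.04446399e+01, -2.37502849e+01,  7.02005764e-02,
        2.43170152e-02,  2.58844278e-05]), 'ee_pos': array([0.20462088, 0.53737957, 0.40472984]), 'orientation': array([ 8.23370673e-01,  5.67503946e-01,  6.88430631e-05, -4.27978201e-05]), 'ft_force': array([0.84252789, 0.25656909, 1.5353721 ]), 'torque': array([-0.00885094, -0.05317077, -0.02630851]), 'width': 1.0036372197353902}
```

View pics/side1.png

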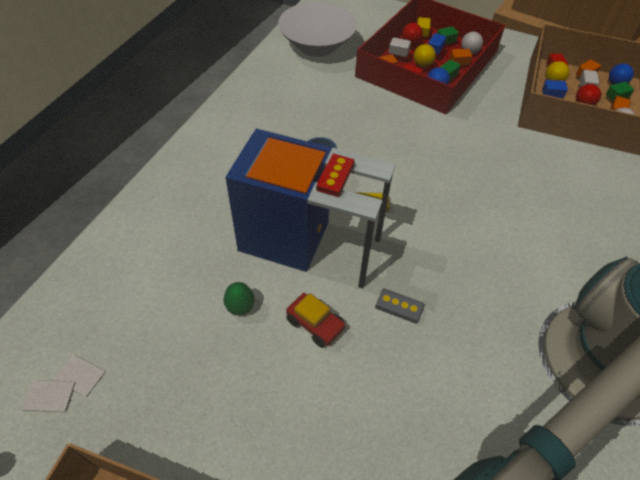

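View pics/top1.png

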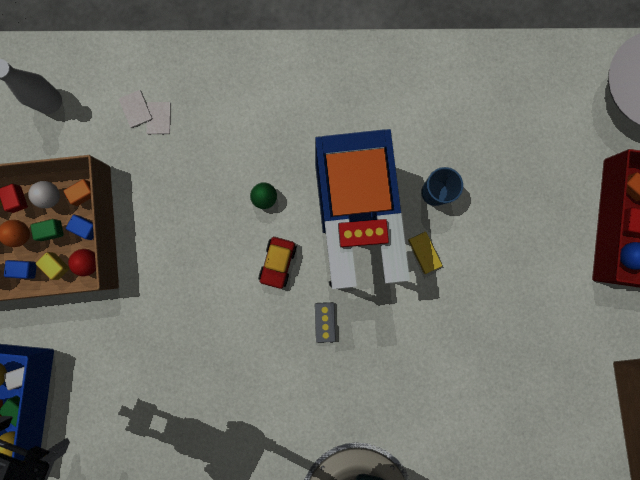

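```bash
cat > m.py <<'E'
from h import *
for n in("top","side"):
    im=cv2.imread(f"pics/{n}1.png"); hsv=cv2.cvtColor(im,cv2.COLOR_BGR2HSV)
    for name,q,h0,h1,z in(("flap",(("flap_hinge"),),5,14,.21),("coin",("coinbox",),-6,4,.226)):
        H=hsv[...,0].astype(int); H[H>150]-=180
        m=((H>=h0)&(H<=h1)&(hsv[...,1]>150)&(hsv[...,2]>70)).astype(np.uint8)
        _,L,S,C=cv2.connectedComponentsWithStats(m)
        c0=px(n,(.615,.006,.21) if name=="flap" else (.526,.002,.226)); k=L[int(c0[0]),int(c0[1])]
        if k==0: k=min((i for i in range(1,len(S)) if S[i][4]>60),key=lambda i:np.hypot(C[i][1]-c0[0],C[i][0]-c0[1]))
        pts=np.argwhere(L==k)
        W=np.array([at_z(n,p,z)[:2] for p in pts])*1000
        b=cv2.minAreaRect(W.astype(np.float32)); print(n,name,S[k],b)
        print(np.round(cv2.boxPoints(b)))
    for q in("flap","coinbox"):
        for d in imaging.cut_out(n,q)[:3]: print(n,q,round(d["conf"],2),np.round(d["point"]),d["region"].sum())
im=cv2.imread("pics/top1.png")[110:300,280:460]; cv2.imwrite("pics/crop1.png",cv2.resize(im,None,fx=3,fy=3,interpolation=2))
E
python3 m.py
```

```text
Traceback (most recent call last):
  File "m.py", line 11, in <module>
    W=np.array([at_z(n,p,z)[:2] for p in pts])*1000
                ~~~~^^^^^^^
  File "h.py", line 9, in at_z
    c,f,R,o=K(n); d=R@np.array([(p[1]-c["cx"])/f,(p[0]-c["cy"])/f,1]); return o+d*(z-o[2])/d[2]
            ~^^^
  File "h.py", line 5, in K
    c=imaging.camera_info(n); f=240/np.tan(np.radians(c["vertical_fov"])/2)
ValueError: time passes only in moves, steps and waits
```

Too many camera_info calls; cache them.

```bash
sed -i 's/^def K/import functools\n@functools.lru_cache\ndef K/' h.py; python3 m.py
```

```text
top flap [ 326  149   66   67 3604] ((613.779296875, 7.451759338378906), (105.16040802001953, 99.42591857910156), 5.860208034515381)
[[556.  52.]
 [567. -47.]
 [671. -37.]
 [661.  62.]]
top coin [339 220  50  27 870] ((525.4510498046875, 2.082305908203125), (38.788089752197266, 78.8745346069336), 4.314184188842773)
[[503.  40.]
 [509. -39.]
 [548. -36.]
 [542.  43.]]
top flap 0.59 [182. 358.] 3779
top flap 0.5 [186. 440.] 1218
top coinbox 0.94 [319. 322.] 718
top coinbox 0.92 [256. 428.] 781
top coinbox 0.83 [232. 366.] 1214
side flap [ 247  138   78   55 2645] ((613.8194580078125, 10.33218765258789), (105.50257873535156, 102.17454528808594), 5.658811569213867)
[[556.  56.]
 [566. -46.]
 [671. -35.]
 [661.  66.]]
side coin [317 154  37  42 618] ((525.3089599609375, 10.225330352783203), (40.77370071411133, 87.1693115234375), 4.466358661651611)
[[502.  52.]
 [508. -35.]
 [549. -32.]
 [542.  55.]]
side flap 0.94 [164. 286.] 2785
side coinbox 0.94 [305. 402.] 1015
side coinbox 0.64 [174. 337.] 1076
side coinbox 0.58 [195. 375.] 112
```

View pics/crop1.png

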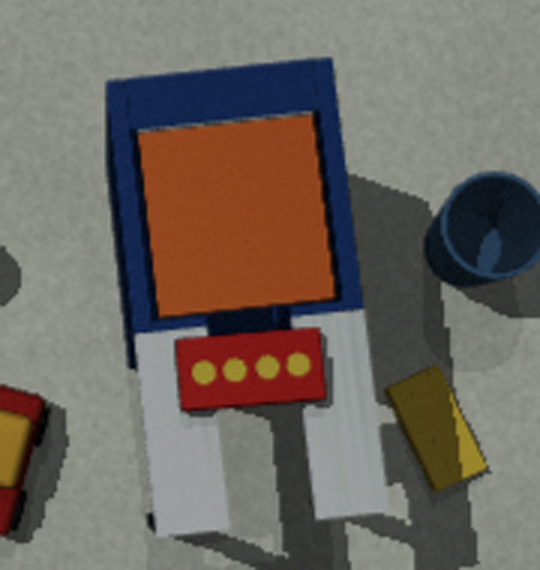

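The box sits at about (0.614, 0.0085) with yaw about 0.10. Of the three look-alikes in the top view, the red box at (233,363), lying across the rails, is the target. The grey one at (317,325) and the yellow one at (254,425) lie on the table. The crop confirms it. I'll move above it now.

servo_tool(
  rows=[0, 0, 3.75, 0, 0, 0, 3.75, 0, 1.66, -2.68, 0, -0.055, 1.66, -2.68, 0, -0.055, 1.66, -2.68, 0, -0.055, 1.66, -2.68, 0, -0.055, 1.66, -2.68, 0, -0.055, 1.66, -2.68, 0, -0.055, 1.66, -2.68, 0, -0.055, 1.66, -2.68, 0, -0.055, 1.66, -2.68, 0, -0.055, 1.66, -2.68, 0, -0.055],
  jaw=8.0,
)

```text
time_s: 2.15
ee_pos: [0.371, 0.2679, 0.4799]
orientation: [0.947, 0.321, 0.0, -0.0]
ft_force: [-0.4, 1.1, 0.6]
width: 0.85
```

servo_tool(
  rows=[1.66, -2.68, 0, -0.055, 1.66, -2.68, 0, -0.055, 1.66, -2.68, 0, -0.055, 1.66, -2.68, 0, -0.055, 1.66, -2.68, 0, -0.055, 1.66, -2.68, 0, -0.055, 1.66, -2.68, 0, -0.055, 1.66, -2.68, 0, -0.055, 1.66, -2.68, 0, -0.055, 1.66, -2.68, 0, -0.055, 0, 0, 0, 0, 0, 0, 0, 0],
)

```text
time_s: 3.15
ee_pos: [0.5373, 0.0001, 0.4791]
orientation: [0.999, 0.052, -0.0, -0.0]
ft_force: [0.3, -0.0, -0.4]
width: 0.852
```

```bash
cat > s.py <<'E'
from h import *
import sys
s=r.state(); t=s["ee_pos"]; d=Rotation.from_quat(s["orientation"]).as_matrix()[:,0]
print(s["time_s"],t,"yaw",np.arctan2(d[1],d[0]),"w",s["width"]*94,s["ft_force"])
e=t[:2]-[.614,.0085]; c,sn=np.cos(.1),np.sin(.1); x=(c*e[0]+sn*e[1])*1e3; g=s["width"]*47
print("box x,y",x,(-sn*e[0]+c*e[1])*1e3,"rear",x-g,"front",x+g,x+g+12.5,"tip z",t[2]-.199)
if len(sys.argv)>1:
    n=sys.argv[2]; im=imaging.grab_frame(n); a,b,c_,d_=map(int,sys.argv[3:7]); cv2.imwrite(f"pics/{sys.argv[1]}.png",cv2.resize(im[a:b,c_:d_],None,fx=3,fy=3,interpolation=2))
E
python3 s.py a side 90 280 190 430
```

```text
3.15 [5.37300695e-01 1.07349263e-04 4.79132703e-01] yaw 0.10472748407068316 w 80.12684741242458 [ 0.3329136 -0.0288945 -0.4293328]
box x,y -77.15399460027582 -0.6935688031945416 rear -117.21741830648811 front -37.09057089406353 -24.590570894063532 tip z 0.2801327034749832
```

View pics/a.png

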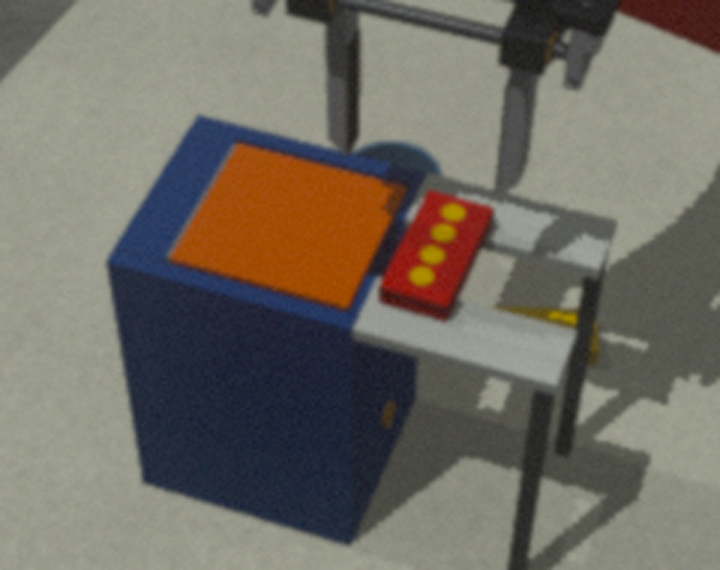

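The fingers hang above the flap and behind the red box, around crop pixels (345,140) and (510,180), which agrees with the model. Descending.

servo_tool(
  rows=[0, 0, -2, 0, 0, 0, -2, 0, 0, 0, -1.5, 0, 0, 0, -1, 0, 0, 0, -1, 0, 0, 0, 0, 0],
)

```text
time_s: 3.7
ee_pos: [0.5359, 0.0023, 0.4034]
orientation: [0.999, 0.054, -0.001, -0.0]
ft_force: [-1.7, 0.0, 0.8]
width: 0.854
```

servo_tool(
  rows=[0, 0, -0.8, 0, 0, 0, -0.8, 0, 0, 0, -0.8, 0, 0, 0, -0.8, 0, 0, 0, -0.8, 0, 0, 0, 0, 0, 0, 0, 0, 0],
)

```text
time_s: 4.28
ee_pos: [0.5359, 0.0012, 0.3637]
orientation: [0.999, 0.053, -0.002, -0.0]
ft_force: [-1.2, -0.8, 2.4]
width: 0.853
```

```bash
python3 s.py b side 90 280 190 430
```

```text
4.2833 [0.53591692 0.00124219 0.36372054] yaw 0.10692740286270067 w 80.15906381309425 [-1.22014396 -0.79146848  2.40296393]
box x,y -78.41756023105039 0.5737537233780248 rear -118.49709213759752 front -38.33802832450326 -25.838028324503263 tip z 0.1647205369882881
```

View pics/b.png

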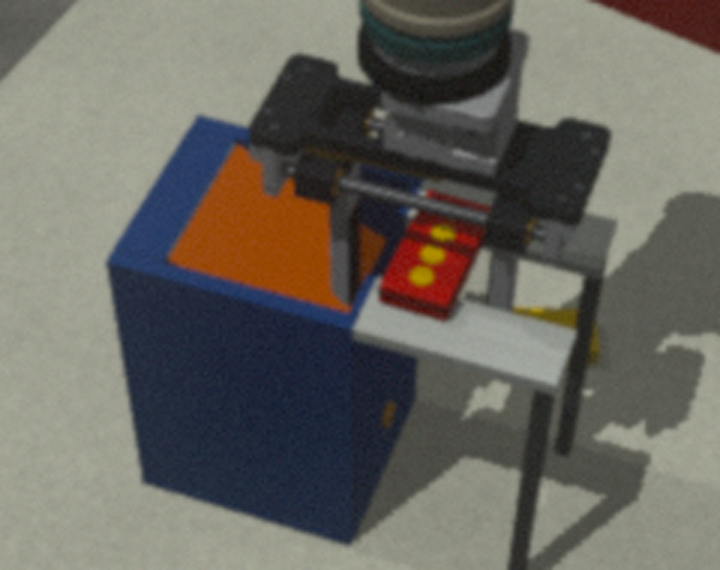

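Flap open about 0.5 rad with the coin box still on the rails. I'll push slowly along box +x.

servo_tool(
  rows=[0.55, 0.055, 0, 0, 0.55, 0.055, 0, 0, 0.55, 0.055, 0, 0, 0.55, 0.055, 0, 0, 0.55, 0.055, 0, 0, 0.55, 0.055, 0, 0, 0.5, 0.05, 0, 0, 0.5, 0.05, 0, 0, 0, 0, 0, 0],
)

```text
time_s: 5.08
ee_pos: [0.5805, 0.0058, 0.3644]
orientation: [0.999, 0.054, 0.0, -0.0]
ft_force: [-2.8, -1.0, 2.9]
width: 0.852
```

```bash
python3 s.py c side 90 280 190 430
```

```text
5.0833 [0.58050534 0.00578413 0.36442585] yaw 0.10711069870540035 w 80.11066022514295 [-2.80573843 -0.95230683  2.86941844]
box x,y -33.59845823513634 0.6415817724029411 rear -73.65378834770782 front 6.456871877435134 18.956871877435134 tip z 0.16542584875743044
```

View pics/c.png

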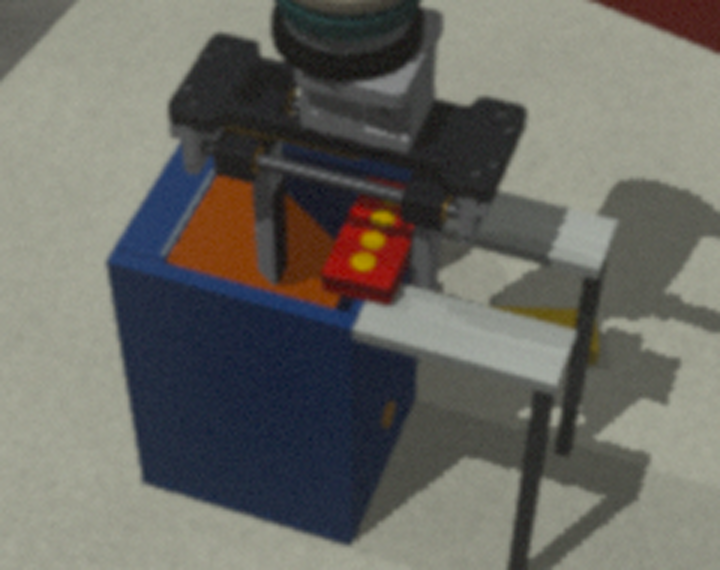

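The box overhangs the opening with the flap at about 0.9 rad. Pushing on.

servo_tool(
  rows=[0.4, 0.04, 0, 0, 0.4, 0.04, 0, 0, 0.4, 0.04, 0, 0, 0.3, 0.03, 0, 0, 0, 0, 0, 0, 0, 0, 0, 0],
)

```text
time_s: 5.63
ee_pos: [0.594, 0.0072, 0.3641]
orientation: [0.999, 0.053, -0.002, -0.0]
ft_force: [-5.9, -0.6, 1.0]
width: 0.849
```

```bash
python3 s.py d side 90 280 190 430
```

```text
5.6333 [0.59404423 0.00716682 0.36408821] yaw 0.10704947282382335 w 79.79073354458863 [-5.91418671 -0.62571002  0.96952758]
box x,y -19.98917160883992 0.6657316117448631 rear -59.884538381134234 front 19.906195163454395 32.4061951634544 tip z 0.1650882055221471
```

View pics/d.png

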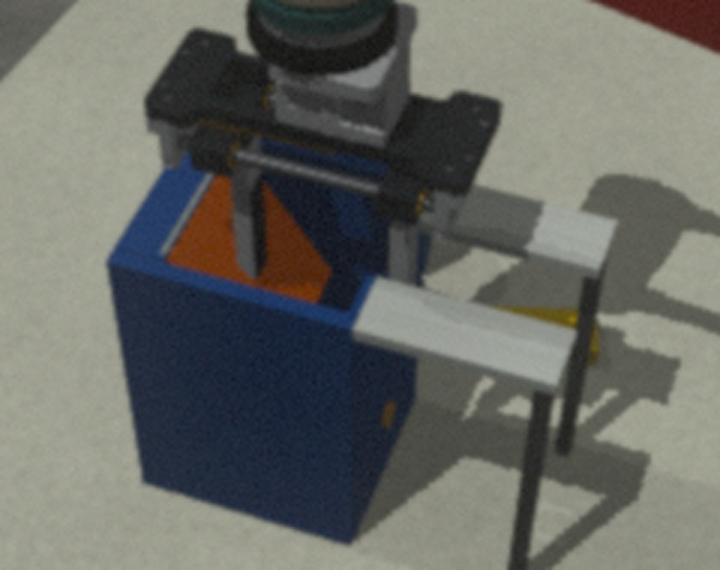

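The box has dropped through. Now I'll raise the gripper straight up and clear of it.

servo_tool(
  rows=[0, 0, 0, 0, 0, 0, 0, 0, 0, 0, 0, 0, 0, 0, 1, 0, 0, 0, 1, 0, 0, 0, 1, 0, 0, 0, 1, 0, 0, 0, 1.5, 0, 0, 0, 2, 0, 0, 0, 3, 0, 0, 0, 3, 0],
)

```text
time_s: 6.6
ee_pos: [0.5957, 0.0073, 0.5014]
orientation: [0.999, 0.054, 0.002, -0.0]
ft_force: [-0.1, -0.1, 0.7]
width: 0.851
```

servo_tool(
  rows=[-3, 1, 1, 0, -3, 1, 0, 0, -3, 1, 0, 0, -3, 1, 0, 0, -3, 1, 0, 0, -3, 1, 0, 0, -3, 1, 0, 0, 0, 0, 0, 0, 0, 0, 0, 0, 0, 0, 0, 0],
)

```text
time_s: 7.43
ee_pos: [0.3857, 0.0773, 0.5108]
orientation: [0.999, 0.054, 0.003, 0.0]
ft_force: [-0.3, -0.3, 0.2]
width: 0.852
```

Run:
```python
from h import *
print(r.state()["time_s"],r.state()["ee_pos"])
a=imaging.grab_frame("side"); b=imaging.grab_frame("top")
a=cv2.resize(a[90:340,190:430],None,fx=1.6,fy=1.6); b=cv2.resize(b[110:360,230:470],None,fx=1.6,fy=1.6)
cv2.imwrite("pics/e.png",np.hstack([a,b]))
for n in("side","top"):
    for q,z in(("egg",0),("mug",0),("toycar",0),("coinbox",.21)):
        for d in imaging.pinpoint(n,q)[:3]: print(n,q,round(d["conf"],2),np.round(d["point"]),np.round(at_z(n,d["point"],z),3))
```

```text
7.4333 [0.3856686  0.07725238 0.51079892]
side egg 0.72 [306. 239.] [0.625 0.189 0.   ]
side mug 0.73 [175. 318.] [ 0.636 -0.176  0.   ]
side toycar 0.75 [323. 315.] [0.485 0.159 0.   ]
side coinbox 0.67 [305. 397.] [0.349 0.189 0.21 ]
side coinbox 0.33 [308. 240.] [0.543 0.288 0.21 ]
top egg 0.91 [198. 266.] [0.622 0.185 0.   ]
top mug 0.89 [191. 429.] [ 0.634 -0.163  0.   ]
top toycar 0.79 [261. 275.] [0.488 0.166 0.   ]
top coinbox 0.7 [256. 426.] [ 0.487 -0.103  0.21 ]
top coinbox 0.56 [209. 352.] [0.567 0.019 0.21 ]
top coinbox 0.48 [147. 356.] [0.673 0.01  0.21 ]
```

View pics/e.png

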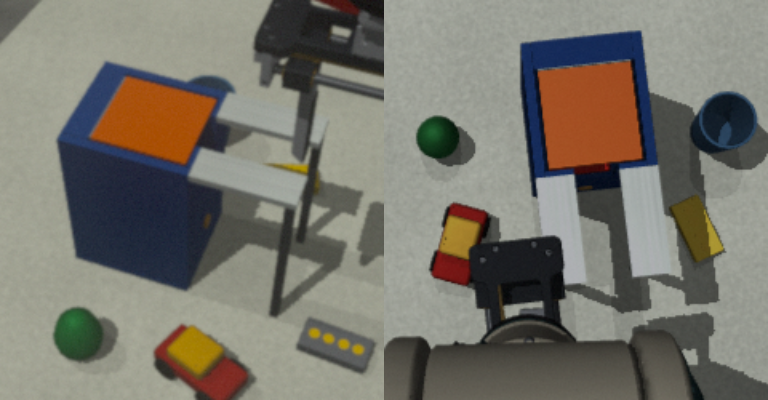

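Flap looks shut. A red patch shows at the notch (full-frame pixel about (214,359)), so I'll check whether it lies on the floor or is stuck under the flap.

Run:
```python
from h import *
im=imaging.grab_frame("top"); cv2.imwrite("pics/f.png",cv2.resize(im[190:240,315:405],None,fx=8,fy=8,interpolation=2))
h=cv2.cvtColor(im,cv2.COLOR_BGR2HSV); m=((h[...,0]<4)|(h[...,0]>174))&(h[...,1]>140)&(h[...,2]>30)
p=np.argwhere(m[195:230,330:390])+[195,330]; print(len(p),p.min(0),p.max(0))
def bx(w): e=w[:2]-[.614,.0085]; return np.round([.995*e[0]+.1*e[1],-.1*e[0]+.995*e[1]],3)
for z in(.02,.04,.08,.15,.2): print(z,bx(at_z("top",p.min(0),z)),bx(at_z("top",p.max(0),z)))
H=h[...,0]; f=((H>=5)&(H<=14)&(h[...,1]>150)&(h[...,2]>70)).astype(np.uint8)
_,L,S,_=cv2.connectedComponentsWithStats(f); print(S[L[182,358]])
print("box x of notch-sill / front-wall edges in view:",[np.round(px("top",np.r_[np.array([.614,.0085])+np.array([[.995,-.1],[.1,.995]])@[x,0],z]),1) for x,z in((-.053,.21),(-.055,.15),(-.061,.15),(-.055,.006))])
```

```text
96 [212 333] [218 370]
0.02 [-0.022  0.037] [-0.043 -0.038]
0.04 [-0.025  0.038] [-0.045 -0.035]
0.08 [-0.03  0.04] [-0.05 -0.03]
0.15 [-0.04   0.044] [-0.058 -0.021]
0.2 [-0.046  0.047] [-0.063 -0.015]
[ 326  149   66   67 3639]
box x of notch-sill / front-wall edges in view: [array([212.1, 361.1]), array([217.8, 358.1]), array([221. , 358.5]), array([226.3, 352. ])]
```

View pics/f.png

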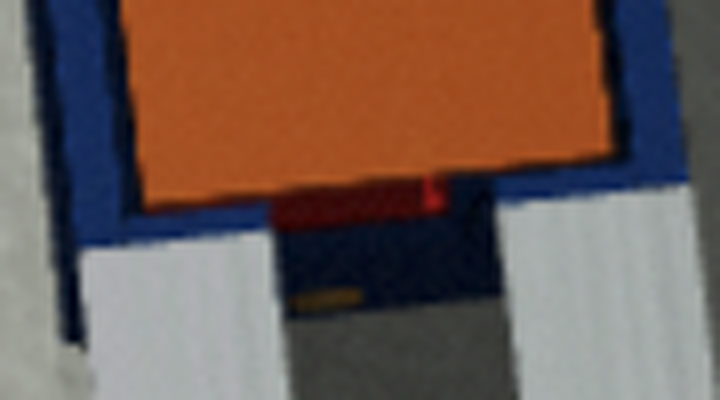

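```bash
python3 -c "
from h import *
print(r.state()['ft_force']); print(job.sign_off())"
```

```text
[ 0.08851647 -0.42831621 -0.31438351]
the job is handed in; nothing more can be done
None
```

I pushed the flap open with the front finger to about 0.5 rad while the red coin box was still on the rails. I then pushed the box along with the rear finger until it fell through, with the flap at about 1.1 rad. Both angles are worked out from the fingertip position, not measured. After that I raised the gripper, backed it off and handed the job in at about 8 s.

**Last checks:**
- **Flap:** it looks flush, and its outline in the top picture is the same as at the start.
- **Coin box:** it is off the rails. Only a strip of it shows through the notch. Its visible right end fits a box lying near the floor, close to the front wall. I could not see all of it, so its height is inferred from that strip.
- **Egg, mug and car:** all measured within about 12 mm of where they started. That is within the detector's scatter, and the pictures show them upright.
- **Robot:** the force on the tool was near zero and the gripper was clear of everything.
- **Disagreement:** after the drop the network still reported low-confidence "coinbox" hits on the drop box (0.56 and 0.48). The stronger one is near the strip in the notch, and the other falls at the hinge line, where no red shows, so I took it for a false hit.

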